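# Open the child-safe medicine bottle on the click-stop carousel

### The arm

A 6-joint arm with a two-finger parallel gripper is mounted at the origin on a cart in front of the work surface, level with it; the furniture and walls round the work are solid. World frame = base frame: x ahead of the robot, y to its left, z up, the work surface at z = 0. Lengths are in m, angles in rad, forces in N, time in s.
With the tool pointing down it reaches from about 0.25 to 0.85 m from the base axis. Payload 12.5 kg.
Tool frame: the origin (TCP) lies midway between the tips of the shut fingers; the grasp point (between the pads) lies 19 mm behind it; z points along the fingers, y is the line along which they close (so a half turn about z gives the same grasp; the last joint's range is limited). The gripper opens to 93 mm and grips with 3 to 60 N. Pads are 15 mm wide; open, the fingers measure 128 mm over their backs; the gripper's body (75 mm by 188 mm) begins 65 mm behind the grasp point.
Start: joints at [-1.308, 0.351, 1.652, -0, 1.139, -0.085], TCP at [0.187, -0.517, 0.219] pointing down, gripper open.
Joint ranges: [-2.75, 2.75], [-0.79, 2.1], [0.01, 2.65], [-1.57, 4.71], [0.07, 3.14], [-2.87, 2.87]. Speed limits (rad/s): [2.22, 2.22, 2.79, 3.14, 3.14, 3.14].

### API

Orientations are given as a unit quaternion [x, y, z, w].
In Python, from workcell import ctrl gives the robot as it stands.
- The arm moves only by the shell command python3 -m creep 'ROWS'. ROWS is JSON, a list of rows, each a list of 7 numbers: the shift along the tool's x, y, z in units of 30 mm (1.0 is 30 mm), then the turn, a rotation vector about the tool's x, y, z in units of 10 degrees (1.0 is 10 degrees), then the finger opening in mm, from 0 to 93. In form: [[tx, ty, tz, wx, wy, wz, gripper], ...]. A call has 1 to 12 rows; each row is the pose to reach, as a shift and turn from the pose commanded when the call began, along the tool's axes at that moment; what a row does not reach only later rows make up. A row lasts 1/8 s, in which the tool goes at most 62.5 mm and 10.7 degrees, less where a joint would pass 70% of its speed; a pose out of reach is approached as far as the arm can. A call with a gripper value outside its range is refused whole. The fingers move at their own pace and stop on an object; the grip force is fixed at half the most. Time passes only in rows, so rows that repeat a pose let the fingers close. It gives the time, the measured TCP pose, the force, the opening and the grip force at its end, in the units of the state.
- ctrl.observe(): the state, without advancing time (a new reading comes with each control period).
- ctrl.capture(name): name is "scene" or "top"; returns the picture (400x640x3 uint8, blue, green, red); there is no depth.
- ctrl.camera_params(name): a dict with "K" (3x3 intrinsics, pixels), "dist" ([k1, k2, p1, p2, k3] as OpenCV has them; the pictures are not rectified), "rvec" (rotation vector, rad) and "tvec" (3), from world to camera coordinates, as OpenCV has them. Camera axes: x right, y down, z forward; pixel columns grow to the right and rows downward; lengths in m; the calibration is good to about 2 mm. A picture is of the moment at which its call begins. camera_params takes no time and is no camera call.
- ctrl.hand_in(): hands the job in; it is judged then, once.
The state is a dict: "t": time; "joints": joint angles; "dq": joint speeds; "joint_efforts": joint torques, N m; "tool_pos": TCP position; "orientation": TCP orientation; "wrist_force": force on the tool from outside, world axes, zero at the start; "moment": the same for the moment, N m; "grip_width": opening from 0.0 (shut) to 1.0 (fully open); "gripper_force": force on a finger pad.
Only numpy, scipy, OpenCV 4.12 (cv2) and the standard library are available. Lean on these libraries where they do the work, as an engineer would, in place of code of your own. Each camera call takes 0.05 s, during which the arm holds its last target. There are 200 camera calls.

### The job

Turn the carousel by its centre handle one click, so that the square amber medicine bottle with the white safety cap clicks into the place nearest you. Then push the cap down, twist it anticlockwise while it is pressed until it comes free, and lift it straight up off the bottle. Finish still holding the cap in the gripper a few centimetres above the open bottle; the bottle stays standing in its compartment and the other things are left standing where they belong.

Things in the scene. Friction and masses are not known exactly. Their poses are not given: they have to be found in the camera images.
- carousel: Wooden breakfast carousel on the hob cover: its fixed dark foot, 200 mm across; origin at the centre of its underside. Its -x axis points roughly to the robot and marks the front place. The light tray on it (248 mm across, floor 26 mm above this origin) has four square compartments with 20 or 30 mm rims, 78 mm from its axis, at the start in the foot's -x (front), +y, +x and -y directions.
- tray (a joint): Turning angle of the carousel's tray about its vertical axis, rad, 0 at the start, growing anticlockwise seen from above. It turns endlessly in clicks every 1.571 (90 degrees): a spring holds it at each click with up to about 0.45 N m, resists until half way (45 degrees), then draws it on into the next click. Let go, it settles within about 1 s.
- handle (a point): Centre of the wooden paddle handle on top of the carousel's post: 64 mm long, 16 mm thick, 36 mm high (it spans 18 mm above and below this point), 170 mm above the carousel's origin, higher than all that stands on the tray. The tray turns with it. At joint 0 its length lies along the carousel's x axis, so it is gripped across the carousel's y.
- bottle: Amber medicine bottle, square, 59 x 59 mm, white label with green bands, loose in a compartment of 62 x 62 mm, which keeps it from turning; it starts one click to the left or right of the front place. Origin at the centre of its underside, z up. Shoulder at 70 to 84 mm, then the neck, 27 mm wide. About 0.25 kg.
- cap: White ribbed push-and-turn safety cap with two green arrows, 46 mm diameter, 25 mm high, its sides free all round; origin at the centre of its lower edge, z up, x parallel to the bottle's x while closed. Closed, its origin is 94 mm above the bottle's (top at 119 mm). About 0.04 kg.
- mouth (a point): Centre of the bottle's mouth, 110 mm above the bottle's origin. Lock: a spring lifts the cap with 6 N; pressed down 4 mm (10 N) its three inner lugs clear the safety teeth; it stops at 6 mm (12 N). Kept pressed it turns anticlockwise (from above); 45 to 85 degrees from closed (best 65, end stop at 85) it lifts straight off. Unpressed it does not turn.
- honey: Honey jar with black lid, 63 mm diameter, 94 mm high, in the wide compartment across from the medicine bottle; bystander. Origin at the centre of its underside.
- salt: Salt shaker of glass with a grey top, 44 mm diameter, 90 mm high, in the narrow compartment at the front or rear; bystander. Origin at the centre of its underside.
- pepper: Pepper shaker like the salt shaker, 44 mm diameter, 90 mm high, in the compartment across from it; bystander. Origin at the centre of its underside.
- small_bottle: Small bottle with a green cap, 36 x 42 x 106 mm, on the hob cover at the far right; bystander. Origin at the centre of its underside.

How it is judged:
On the way, in this order (a step that is already met when the one before it is completed fails the run):
1. the tray is turned one click and rests with the medicine bottle in the front place, cap still closed (x of bottle in the frame of carousel below -0.07 m and y of bottle in the frame of carousel between -0.012 and 0.012 m and velocity of joint tray between -0.1 and 0.1 rad/s and z of cap in the frame of bottle between 0.092 and 0.097 m), for 0.2 s.
2. the safety cap is pressed down on the bottle (x of bottle in the frame of carousel below -0.07 m and y of bottle in the frame of carousel between -0.012 and 0.012 m and z of cap in the frame of bottle below 0.091 m), for 0.04 s.
3. the cap is twisted free of its lock (more than 40 degrees) while still on the neck (x of bottle in the frame of carousel below -0.07 m and y of bottle in the frame of carousel between -0.012 and 0.012 m and angle between the x axis of cap and the x axis of bottle, either way round above 0.7 rad and z of cap in the frame of bottle below 0.104 m), for 0.04 s.
At the end, for the whole second after the job is handed in: The gripper holds the cap still and level (within 17 degrees), centred within 30 mm over the bottle, 25 to 155 mm above its closed height, clear of the bottle; the bottle stands upright, seated in its compartment at the front click (within 12 mm) (x of bottle in the frame of carousel below -0.07 m and y of bottle in the frame of carousel between -0.012 and 0.012 m and z of bottle in the frame of carousel below 0.031 m and angle between bottle's own z axis and vertical below 0.08 rad and z of cap in the frame of bottle between 0.119 and 0.25 m and horizontal distance between cap and bottle below 0.03 m and angle between cap's own z axis and vertical below 0.3 rad and contact force between the fingers and cap above 2 N and contact force between cap and bottle below 0.1 N and linear speed of cap below 0.03 m/s); the arm keeps its last pose, push and grip.
It fails at once if the small bottle beside the carousel is pushed more than 30 mm (distance of small_bottle from where it was at the start of the episode above 0.03 m).
It fails at once if a thing on the hob cover or in the carousel is tipped over (angle between any of honey, small_bottle, salt, pepper's own z axis and vertical above 0.5 rad).
It fails at once if a thing on the tray is lifted out of its compartment (z of any of honey, salt, pepper in the frame of carousel above 0.045 m).
It fails at once if the medicine bottle is tipped or lifted out of its compartment (angle between bottle's own z axis and vertical above 0.3 rad or z of bottle in the frame of carousel above 0.045 m).
It also fails if it takes over 48 s, if anything falls off the work surface, if the arm or the gripper's body presses on something with over 40 N, if the wrist force passes 120 N, or if a joint passes its speed limit or range.

## Working session

There is one attempt and no reset: what is moved stays moved. The work goes in short steps, Python scripts to look and compute and a shell command to move; the robot and the scene stay as the last step left them, time stands still between calls to the robot, and variables do not carry over. Pictures are saved under pics/ and viewed, at most 10 in all, crops included, and the job is handed in when it is done.

```bash
mkdir -p pics; ls; python3 - <<'E'
from workcell import ctrl
import cv2,numpy as np
for n in("scene","top"):
    im=ctrl.capture(n);cv2.imwrite(f"pics/{n}0.png",im)
    p=ctrl.camera_params(n);R=cv2.Rodrigues(np.array(p["rvec"],float))[0]
    print(n,np.array(p["K"]).round(1).tolist(),p["dist"],(-R.T@np.array(p["tvec"]).ravel()).round(3),R[2].round(2))
print(ctrl.observe())
E
```

```text
pics
scene [[411.8, 0.0, 312.6], [0.0, 411.8, 203.1], [0.0, 0.0, 1.0]] [-0.01869083  0.          0.          0.          0.        ] [0.221 0.855 0.654] [ 0.42 -0.74 -0.53]
top [[422.5, 0.0, 321.9], [0.0, 422.5, 200.0], [0.0, 0.0, 1.0]] [-0.02885648  0.          0.          0.          0.        ] [0.488 0.228 1.033] [ 0.15  0.01 -0.99]
{'t': 0.1, 'joints': array([-1.30759678e+00,  3.51190233e-01,  1.65234599e+00, -1.01352393e-06,
        1.13913283e+00, -8.45977036e-02]), 'dq': array([-5.46569189e-04, -1.84356425e-03, -1.66778091e-03,  7.39349149e-05,
        1.12230037e-03,  9.08264892e-04]), 'joint_efforts': array([ 4.81283369e-04, -4.98028421e+01, -2.85702950e+01,  7.00372411e-02,
        2.39183247e-02, -5.55595284e-05]), 'tool_pos': array([ 0.1873983 , -0.51675592,  0.21815632]), 'orientation': array([ 9.84917521e-01,  1.73023663e-01, -4.84558503e-05, -5.36010152e-04]), 'wrist_force': array([-0.37839449,  0.625244  , -0.35331597]), 'moment': array([ 0.04117668,  0.02221495, -0.0081667 ]), 'gripper_force': 0.0, 'grip_width': 1.0011500575539318}
```

View pics/scene0.png

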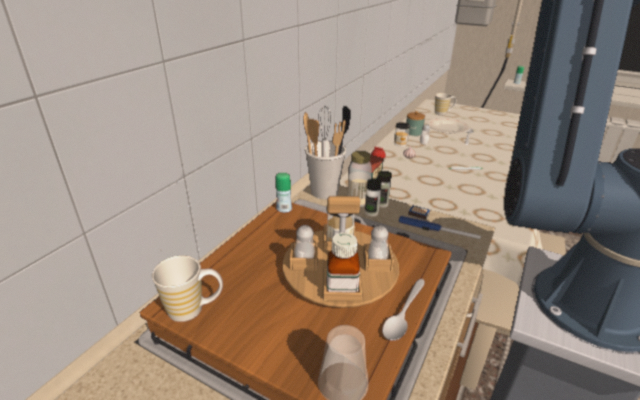

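View pics/top0.png

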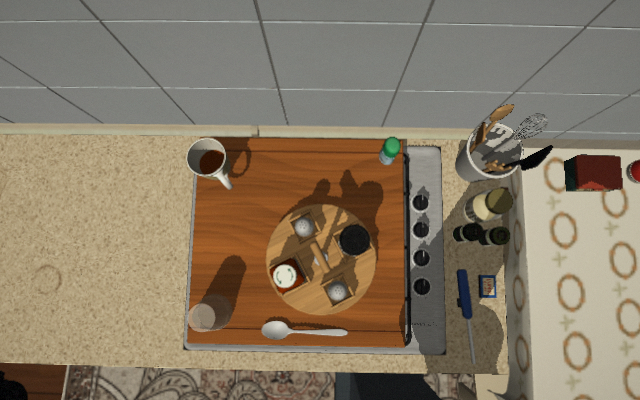

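The scene view shows the bottle's cap at about (344,245) with the handle at (344,205) behind it. In the top view, the bottle is left of the front (cap at 285,276), the honey is opposite (354,240), the front shaker is at (339,291) and the tray centre is near (320,260). So the tray has to turn +90° (anticlockwise).

```bash
python3 - <<'E'
import cv2,numpy as np
a=cv2.imread("pics/top0.png")[195:325,255:390];b=cv2.imread("pics/scene0.png")[185:305,275:410]
a=cv2.resize(a,(540,520),interpolation=cv2.INTER_CUBIC);cv2.imwrite("pics/topz.png",a)
b=cv2.resize(b,(540,480),interpolation=cv2.INTER_CUBIC);cv2.imwrite("pics/scz.png",b)
E
```

```text
(no output)
```

View pics/topz.png

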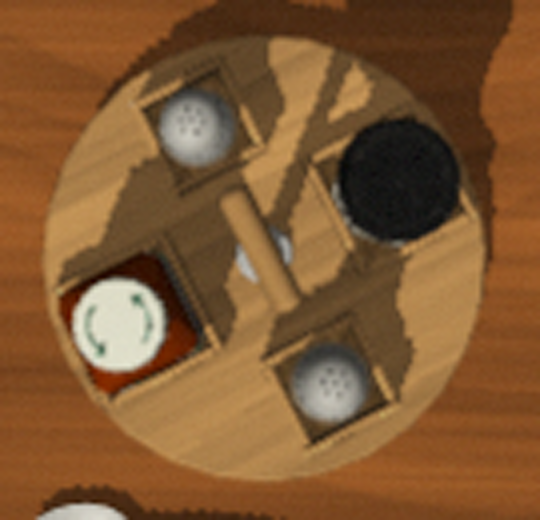

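View pics/scz.png

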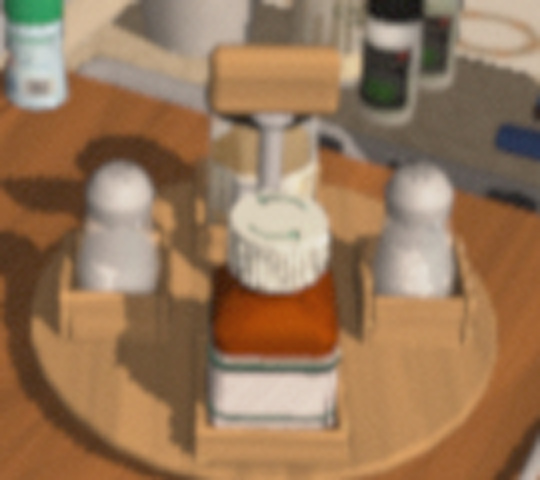

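The top crop shows the cap centre at zoom (119,324), with green arrows. The handle's top runs from (232,198) to (290,302), and the tray disc is centred at about (264,258). In the scene crop, the cap's top ellipse is centred at about (280,220) and the handle's top face at about (276,60).

```bash
cat > h.py <<'E'
import cv2,numpy as np
from workcell import ctrl
def cam(n):
    p=ctrl.camera_params(n);K=np.array(p["K"],float);d=np.array(p["dist"],float)
    R=cv2.Rodrigues(np.array(p["rvec"],float))[0];t=np.array(p["tvec"],float).reshape(3)
    return K,d,R,t
def ray(n,uv):
    K,d,R,t=cam(n)
    q=cv2.undistortPoints(np.array([[uv]],float),K,d)[0,0]
    v=R.T@np.array([q[0],q[1],1]);return -R.T@t,v/np.linalg.norm(v)
def plane(n,uv,z):
    o,v=ray(n,uv);return o+v*(z-o[2])/v[2]
def tri(u1,u2):
    o1,v1=ray("top",u1);o2,v2=ray("scene",u2)
    s=np.linalg.lstsq(np.c_[v1,-v2],o2-o1,rcond=None)[0]
    a=o1+s[0]*v1;b=o2+s[1]*v2;return (a+b)/2,np.linalg.norm(a-b)
E
python3 - <<'E'
from h import *
T=lambda x,y:(255+(x+.5)/4-.5,195+(y+.5)/4-.5)
S=lambda x,y:(275+(x+.5)/4-.5,185+(y+.5)/4-.5)
print("cap",tri(T(119,324),S(280,220)))
print("handle top",tri(T(261,250),S(276,60)))
im=cv2.imread("pics/top0.png");hsv=cv2.cvtColor(im,cv2.COLOR_BGR2HSV)
# cap mask
def blob(m,c):
    n,l,s,ce=cv2.connectedComponentsWithStats(m.astype(np.uint8));k=l[c[1],c[0]];return s[k],ce[k]
print(blob((hsv[...,1]<60)&(hsv[...,2]>170),(285,273)))
for z in(0.02,.026,.03,0.04):
    c=plane("top",T(264,258),z);print(z,c,(plane("top",T(485,258),z)-plane("top",T(43,258),z)),plane("top",T(264,37),z)-plane("top",T(264,480),z))
for z in (.18,.188,.2,.21):
    a,b=plane("top",T(232,198),z),plane("top",T(290,302),z);d=b-a
    print(z,(a+b)/2,np.linalg.norm(d),np.degrees(np.arctan2(d[1],d[0])))
for z in(.14,.145,.15,.16,.17): print("cap",z,plane("top",T(119,324),z))
for z in(.116,.13): print("honey,pepper",plane("top",T(400,180),z),plane("top",T(330,384),z),plane("top",T(192,126),z))
E
```

```text
cap (array([0.46600156, 0.30641538, 0.20376811]), np.float64(0.0008349644688939903))
handle top (array([0.50251738, 0.23807766, 0.24132807]), np.float64(0.0001820660927398464))
(array([273, 265,  23,  23, 379], dtype=int32), array([284.16886544, 275.83377309]))
0.02 [0.50183173 0.23896123 0.02      ] [ 0.00455015 -0.2626333   0.        ] [0.26106023 0.00465806 0.        ]
0.026 [0.50174885 0.23889673 0.026     ] [ 0.00452319 -0.26107735  0.        ] [0.2595136  0.00463047 0.        ]
0.03 [0.50169359 0.23885373 0.03      ] [ 0.00450522 -0.26004005  0.        ] [0.25848251 0.00461207 0.        ]
0.04 [0.50155546 0.23874623 0.04      ] [ 0.00446029 -0.25744681  0.        ] [0.2559048  0.00456607 0.        ]
0.18 [0.50367707 0.23888151 0.18      ] 0.05926627751659342 -149.63304590198408
0.188 [0.50352851 0.23878012 0.188     ] 0.05871028221358811 -149.63304590198408
0.2 [0.50330568 0.23862803 0.2       ] 0.057876289259080047 -149.6330459019841
0.21 [0.50311999 0.23850129 0.21      ] 0.057181295130323447 -149.63304590198413
cap 0.14 [0.46473381 0.31262112 0.14      ]
cap 0.145 [0.46486323 0.3121476  0.145     ]
cap 0.15 [0.46499264 0.31167409 0.15      ]
cap 0.16 [0.46525148 0.31072705 0.16      ]
cap 0.17 [0.46551032 0.30978002 0.17      ]
honey,pepper [0.54358687 0.16510204 0.116     ] [0.43464084 0.20163973 0.116     ] [0.57099448 0.278367   0.116     ]
honey,pepper [0.54273558 0.16606369 0.13      ] [0.43545328 0.20204341 0.13      ] [0.56972464 0.27759897 0.13      ]
```

The handle and cap heights put the hob cover at about z=0.053. The carousel axis is at about (0.502, 0.2385) with a yaw of about 29.5°. Next I move above the handle.

```bash
cat >> h.py <<'E'
def go(x,y,z,th):
    from scipy.spatial.transform import Rotation as Ro
    s=ctrl.observe();R=Ro.from_quat(s["orientation"])
    a=np.radians(th);X=np.array([np.cos(a),np.sin(a),0]);Y=np.array([np.sin(a),-np.cos(a),0])
    G=Ro.from_matrix(np.c_[X,Y,[0,0,-1]])
    d=R.inv().apply(np.array([x,y,z])-s["tool_pos"])/.03
    print("rows",d.round(2),np.degrees((R.inv()*G).as_rotvec()/10).round(2),"pos",s["tool_pos"].round(4),"t",s["t"])
E
python3 -m creep '[[0,0,-2,0,0,0,93],[0,0,-3.4,0,0,0,60],[18.45,-20.1,-3.4,0,0,-0.95,50],[18.45,-20.1,-3.4,0,0,-0.95,50],[18.45,-20.1,-3.4,0,0,-0.95,50],[18.45,-20.1,-3.4,0,0,-0.95,50],[18.45,-20.1,-3.4,0,0,-0.95,50],[18.45,-20.1,-3.4,0,0,-0.95,50],[18.45,-20.1,-3.4,0,0,-0.95,50],[18.45,-20.1,-3.4,0,0,-0.95,50],[18.45,-20.1,-3.4,0,0,-0.95,50],[18.45,-20.1,-3.4,0,0,-0.95,50]]'
python3 -c "
from h import *
go(.5025,.2385,.32,29.5)"
```

```text
t: 1.6
tool_pos: [0.4282, 0.062, 0.3206]
orientation: [0.967, 0.254, 0.0, 0.0]
wrist_force: [0.8, -1.7, -0.8]
grip_width: 0.54
gripper_force: 0.0
rows [ 5.05 -3.9   0.02] [ 0.   -0.   -0.01] pos [0.4282 0.062  0.3206] t 1.6
```

```bash
python3 -m creep '[[5.05,-3.9,0,0,0,0,50],[5.05,-3.9,0,0,0,0,50],[5.05,-3.9,0,0,0,0,50],[5.05,-3.9,0,0,0,0,50],[5.05,-3.9,0,0,0,0,50],[5.05,-3.9,0,0,0,0,50],[5.05,-3.9,0,0,0,0,50]]'
python3 - <<'E'
from h import *
go(.5025,.2385,.207,29.5)
im=ctrl.capture("scene");cv2.imwrite("pics/s1.png",cv2.resize(im[100:310,240:440],(600,630)[:1]+(630,))[:600])
E
```

```text
t: 2.48
tool_pos: [0.5023, 0.2353, 0.321]
orientation: [0.967, 0.253, 0.0, 0.0]
wrist_force: [-0.8, 0.3, 0.5]
grip_width: 0.534
gripper_force: 0.0
rows [ 0.06 -0.09  3.8 ] [ 0.   -0.   -0.01] pos [0.5023 0.2353 0.321 ] t 2.475
```

View pics/s1.png

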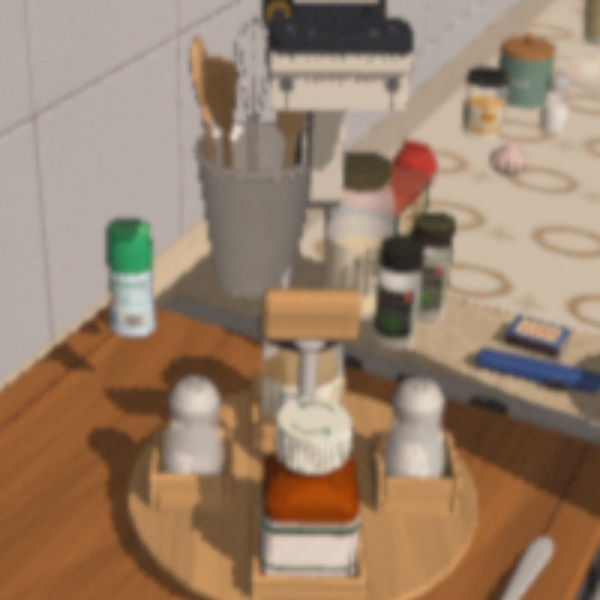

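The scene crop shows the open gripper above the handle, with the fingertip at about (328,203) and the handle at (311,315). I'll check the projected TCP and the handle centre before descending.

```bash
python3 - <<'E'
from h import *
K,d,R,t=cam("scene");rv=cv2.Rodrigues(R)[0]
P=np.array([[.5023,.2353,.321],[.5025,.2385,.24],[.5025,.2385,.222],[.4665,.307,.197]])
q=cv2.projectPoints(P,rv,t,K,d)[0].reshape(-1,2);print(((q-[240,100])*3).round(0))
E
```

```text
[[319. 185.]
 [311. 301.]
 [310. 325.]
 [312. 428.]]
```

```bash
python3 -m creep '[[0.06,-0.1,1.5,0,0,0,50],[0.06,-0.1,3,0,0,0,50],[0.06,-0.1,3.8,0,0,0,50],[0.06,-0.1,3.8,0,0,0,50],[0.06,-0.1,3.8,0,0,0,10],[0.06,-0.1,3.8,0,0,0,0],[0.06,-0.1,3.8,0,0,0,0],[0.06,-0.1,3.8,0,0,0,0],[0.06,-0.1,3.8,0,0,0,0],[0.06,-0.1,3.8,0,0,0,0]]'
python3 - <<'E'
from h import *
go(.5025,.2385,.207,29.5)
print(ctrl.observe()["moment"])
E
```

```text
t: 3.78
tool_pos: [0.5043, 0.2371, 0.2073]
orientation: [0.967, 0.254, 0.001, 0.002]
wrist_force: [9.1, -19.5, 1.4]
grip_width: 0.169
gripper_force: 30.0
rows [-0.03 -0.07  0.01] [ 0.03 -0.01 -0.01] pos [0.5043 0.2371 0.2073] t 3.775
[-2.76351275 -1.35186196 -0.18907169]
```

```bash
python3 -m creep '[[0,0.08,0,0,0,0,0],[0,0.08,0,0,0,0,0]]'
python3 - <<'E'
from h import *
go(.5025,.2385,.207,29.5)
print(ctrl.observe()["moment"])
E
```

```text
t: 4.03
tool_pos: [0.5043, 0.237, 0.2073]
orientation: [0.967, 0.254, 0.001, 0.001]
wrist_force: [2.7, -7.1, 3.5]
grip_width: 0.173
gripper_force: 30.0
rows [-0.03 -0.07  0.01] [ 0.01 -0.01 -0.01] pos [0.5043 0.237  0.2073] t 4.025
[-1.12197881 -0.49511199 -0.23205426]
```

```bash
python3 -m creep '[[0,0.04,0,0,0,-0.5,0],[0,0.04,0,0,0,-1.3,0],[0,0.04,0,0,0,-2.1,0],[0,0.04,0,0,0,-2.9,0],[0,0.04,0,0,0,-3.7,0],[0,0.04,0,0,0,-4.5,0],[0,0.04,0,0,0,-5.3,0],[0,0.04,0,0,0,-6.1,0],[0,0.04,0,0,0,-6.9,0],[0,0.04,0,0,0,-7.7,0],[0,0.04,0,0,0,-8.5,0],[0,0.04,0,0,0,-9,0]]'
python3 -m creep '[[0,0,0,0,0,0,0],[0,0,0,0,0,0,0]]'
python3 - <<'E'
from h import *
go(.5043,.237,.207,119.5)
print(ctrl.observe()["moment"])
im=ctrl.capture("top");cv2.imwrite("pics/top2.png",cv2.resize(im[195:325,255:390],(540,520),interpolation=cv2.INTER_CUBIC))
E
```

```text
t: 5.52
tool_pos: [0.5035, 0.237, 0.2072]
orientation: [0.503, 0.865, -0.0, -0.001]
wrist_force: [-6.3, -0.0, 7.4]
grip_width: 0.17
gripper_force: 29.8
t: 5.78
tool_pos: [0.5035, 0.2371, 0.2072]
orientation: [0.504, 0.864, -0.0, -0.001]
wrist_force: [-6.1, 0.1, 8.1]
grip_width: 0.171
gripper_force: 29.8
rows [-0.01  0.02  0.01] [-0.   -0.01 -0.01] pos [0.5035 0.2371 0.2072] t 5.775
[-0.05965716  0.71774717 -0.1582013 ]
```

View pics/top2.png

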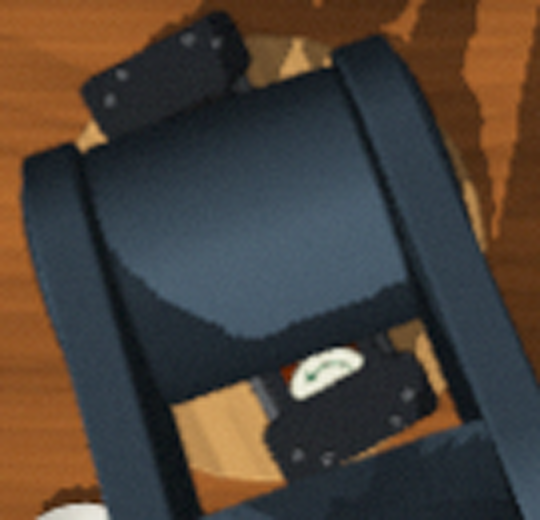

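The top crop shows the cap at about (325,372) under the gripper, so the bottle is now at the front. I'll release, rise and step aside to see it.

```bash
python3 -m creep '[[0,0,0,0,0,0,50],[0,0,0,0,0,0,50],[0,0,0,0,0,0,50],[0,0,-2,0,0,0,50],[0,0,-3.8,0,0,0,50],[-1.4,-4,-3.8,0,0,0,70],[-2.7,-8,-3.8,0,0,0,70],[-2.7,-8,-3.8,0,0,0,70],[-2.7,-8,-3.8,0,0,0,70],[-2.7,-8,-3.8,0,0,0,70],[-2.7,-8,-3.8,0,0,0,70],[-2.7,-8,-3.8,0,0,0,70]]'
python3 - <<'E'
from h import *
a=ctrl.capture("top");b=ctrl.capture("scene")
cv2.imwrite("pics/top3.png",a);cv2.imwrite("pics/scene3.png",b)
A=cv2.resize(a[195:325,255:390],(400,385),interpolation=cv2.INTER_CUBIC);B=cv2.resize(b[175:305,275:410],(400,385),interpolation=cv2.INTER_CUBIC)
cv2.imwrite("pics/c3.png",np.hstack([A,B]))
go(.436,.1986,.32,119.5)
E
```

```text
t: 7.32
tool_pos: [0.3356, 0.0487, 0.3206]
orientation: [0.504, 0.864, -0.0, -0.0]
wrist_force: [1.2, 0.8, -0.7]
grip_width: 0.755
gripper_force: 0.0
rows [2.7  5.38 0.01] [-0. -0. -0.] pos [0.3355 0.0487 0.3204] t 7.425
```

View pics/c3.png

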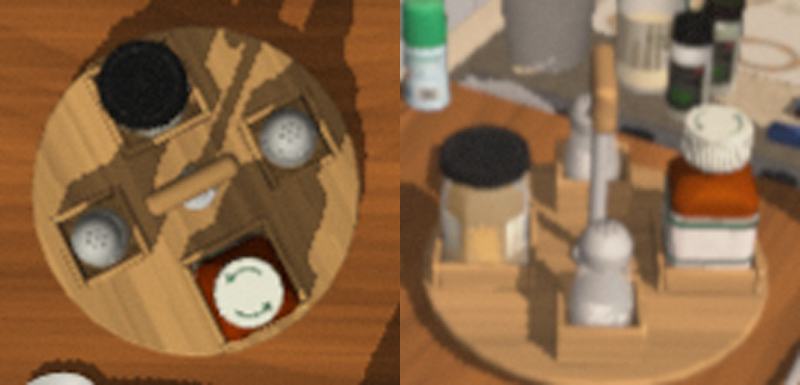

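The bottle now sits at the front: cap in the top crop at (249,293) and cap top in the scene crop at (320,120). Nothing else has moved out of place.

```bash
python3 - <<'E'
from h import *
f=135/400;T=lambda x,y:(255+(x+.5)*f-.5,195+(y+.5)*f-.5);S=lambda x,y:(275+(x+.5)*f-.5,175+(y+.5)*f-.5)
print(tri(T(249,293),S(320,122)))
im=cv2.imread("pics/top3.png");hsv=cv2.cvtColor(im,cv2.COLOR_BGR2HSV)
m=((hsv[...,1]<70)&(hsv[...,2]>150)).astype(np.uint8)
u=T(249,293);sub=np.zeros_like(m);sub[int(u[1])-17:int(u[1])+18,int(u[0])-17:int(u[0])+18]=1
n,l,s,c=cv2.connectedComponentsWithStats(m*sub);k=1+s[1:,4].argmax();print(u,c[k],s[k])
for z in(.19,.198,.204):
    p=plane("top",c[k],z);print(z,p,p[:2]-[.504,.237],np.hypot(*(p[:2]-[.504,.237])),np.degrees(np.arctan2(*(p[:2]-[.504,.237])[::-1])))
go(.4365,.198,.26,119.5)
E
```

```text
(array([0.43405727, 0.20099964, 0.20510041]), np.float64(0.0006038585126251267))
(338.70625, 293.55625) [338.34299517 293.31400966] [327 282  24  24 414]
0.19 [0.4338163  0.20133013 0.19      ] [-0.0701837  -0.03566987] 0.0787279641286493 -153.05869068461413
0.198 [0.43432914 0.20158399 0.198     ] [-0.06967086 -0.03541601] 0.07815575709958596 -153.05426051524742
0.204 [0.43471377 0.20177439 0.204     ] [-0.06928623 -0.03522561] 0.07772660213837665 -153.05089508238487
rows [2.67 5.38 2.01] [-0. -0. -0.] pos [0.3355 0.0487 0.3204] t 7.425
```

```bash
python3 -m creep '[[2.68,5.34,0,0,0,0,70],[2.68,5.34,0,0,0,0,70],[2.68,5.34,0,0,0,0,70],[2.68,5.34,0,0,0,0,70],[2.68,5.34,0,0,0,0,70],[2.68,5.34,2,0,0,0,70],[2.68,5.34,2,0,0,0,70],[2.68,5.34,2,0,0,0,70]]'
python3 -c "
from h import *
go(.4345,.2012,.174,119.5)"
```

```text
t: 8.43
tool_pos: [0.4355, 0.1966, 0.2626]
orientation: [0.505, 0.863, 0.001, 0.001]
wrist_force: [-0.1, -0.3, -0.1]
grip_width: 0.754
gripper_force: 0.0
rows [0.15 0.04 2.95] [ 0.01  0.   -0.01] pos [0.4355 0.1966 0.2626] t 8.425
```

```bash
python3 -m creep '[[0.15,0.04,0,0,0,0,70],[0.15,0.04,0.8,0,0,0,70],[0.15,0.04,1.6,0,0,0,70],[0.15,0.04,2.4,0,0,0,70],[0.15,0.04,2.8,0,0,0,70],[0.15,0.04,2.8,0,0,0,70],[0.15,0.04,2.8,0,0,0,70]]'
python3 - <<'E'
from h import *
go(.4345,.2012,.174,119.5)
im=ctrl.capture("scene");cv2.imwrite("pics/s4.png",cv2.resize(im[130:280,260:430],(680,600),interpolation=cv2.INTER_CUBIC))
E
```

```text
t: 9.3
tool_pos: [0.4344, 0.2016, 0.1777]
orientation: [0.504, 0.864, 0.001, 0.0]
wrist_force: [0.6, -0.3, -0.9]
grip_width: 0.751
gripper_force: 0.0
rows [-0.01 -0.    0.12] [ 0.01  0.   -0.01] pos [0.4344 0.2016 0.1777] t 9.3
```

View pics/s4.png

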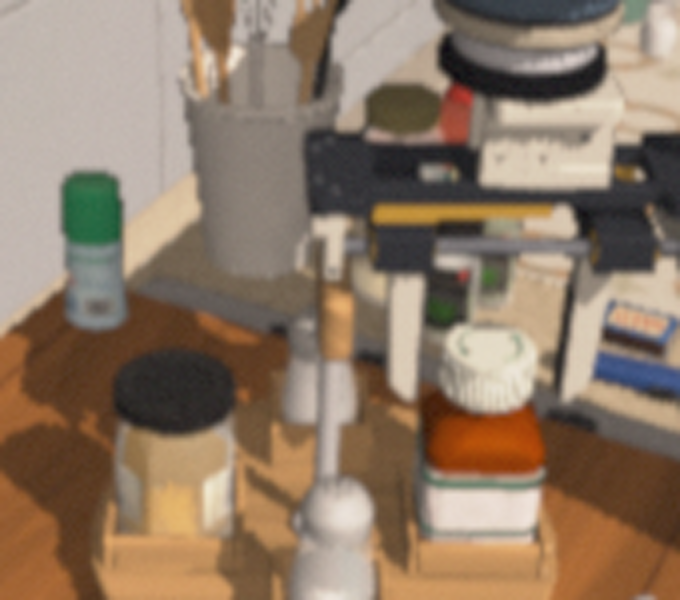

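The fingers straddle the cap, with tips at about (403,400) and (575,400) against the cap at (490,365). The body clears the handle. I'll lower slightly and close.

```bash
python3 -m creep '[[0,0,0.1,0,0,0,60],[0,0,0.1,0,0,0,45],[0,0,0.1,0,0,0,35],[0,0,0.1,0,0,0,35],[0,0,0.1,0,0,0,35],[0,0,0.1,0,0,0,35],[0,0,0.1,0,0,0,35]]'
python3 -c "
from h import *
go(.4345,.2012,.174,119.5);print(ctrl.observe()['moment'])"
```

```text
t: 10.22
tool_pos: [0.4339, 0.2014, 0.1737]
orientation: [0.504, 0.864, 0.0, 0.0]
wrist_force: [0.9, 0.3, 1.4]
grip_width: 0.508
gripper_force: 30.0
rows [-0.01  0.01 -0.01] [ 0.    0.   -0.01] pos [0.4339 0.2014 0.1737] t 10.225
[ 0.08921115 -0.29337263 -0.03897855]
```

```bash
python3 -m creep '[[0,0,0.1,0,0,0,35],[0,0,0.2,0,0,0,35],[0,0,0.2,0,0,0,35],[0,0,0.2,0,0,0,35]]'
python3 -c "
from h import *
go(.4345,.2012,.174,119.5);print(ctrl.observe()['moment'])"
```

```text
t: 10.72
tool_pos: [0.4341, 0.2014, 0.1684]
orientation: [0.504, 0.864, 0.0, 0.0]
wrist_force: [-2.5, -1.3, 10.6]
grip_width: 0.513
gripper_force: 30.0
rows [-0.01  0.01 -0.19] [ 0.01  0.   -0.01] pos [0.4341 0.2014 0.1684] t 10.725
[-0.19158997  0.29782389  0.01943789]
```

```bash
python3 -m creep '[[0,0,0.06,0,0,0,35],[0,0,0.06,0,0,-0.7,35],[0,0,0.06,0,0,-1.4,35],[0,0,0.06,0,0,-2.1,35],[0,0,0.06,0,0,-2.8,35],[0,0,0.06,0,0,-3.5,35],[0,0,0.06,0,0,-4.2,35],[0,0,0.06,0,0,-4.9,35],[0,0,0.06,0,0,-5.6,35],[0,0,0.06,0,0,-6.2,35],[0,0,0.06,0,0,-6.7,35],[0,0,0.06,0,0,-6.7,35]]'
python3 -c "
from h import *
go(.4345,.2012,.174,119.5);print(ctrl.observe()['moment'])"
```

```text
t: 12.22
tool_pos: [0.4343, 0.2013, 0.1675]
orientation: [-0.057, 0.998, -0.0, 0.001]
wrist_force: [-6.3, -3.8, 22.6]
grip_width: 0.508
gripper_force: 30.0
rows [-0.01 -0.   -0.22] [0.   0.01 6.7 ] pos [0.4343 0.2013 0.1675] t 12.225
[-0.57571446  0.8725888   0.05340445]
```

```bash
python3 -m creep '[[0,0,-0.1,0,0,0,35],[0,0,-0.2,0,0,0,35],[0,0,-0.3,0,0,0,35],[0,0,-0.4,0,0,0,35],[0,0,-0.5,0,0,0,35],[0,0,-0.5,0,0,0,35]]'
python3 - <<'E'
from h import *
go(.4345,.2012,.174,119.5);print(ctrl.observe()['moment'])
im=ctrl.capture("scene");cv2.imwrite("pics/s5.png",cv2.resize(im[130:280,260:430],(680,600),interpolation=cv2.INTER_CUBIC))
E
```

```text
t: 12.98
tool_pos: [0.4338, 0.2013, 0.1809]
orientation: [-0.056, 0.998, -0.0, -0.0]
wrist_force: [0.2, -0.6, 0.4]
grip_width: 0.505
gripper_force: 30.0
rows [-0.02 -0.01  0.23] [-0.   -0.    6.69] pos [0.4338 0.2013 0.1809] t 12.975
[-0.18150296 -0.08546772  0.03496992]
```

View pics/s5.png

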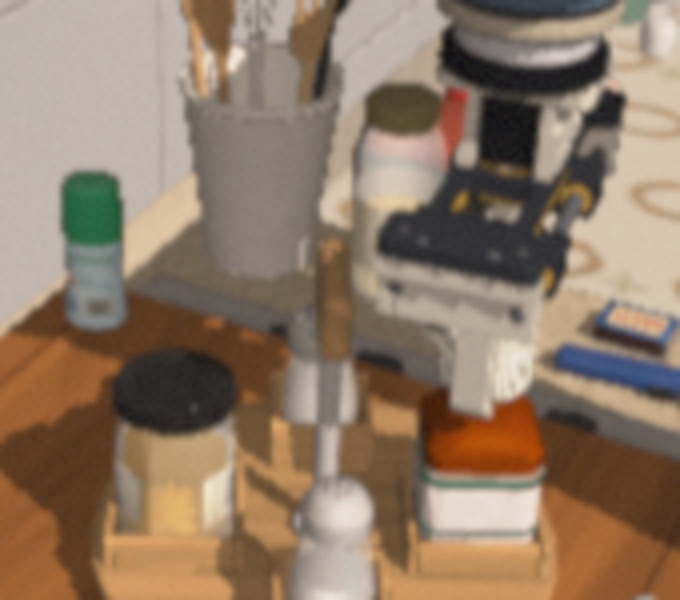

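The cap has come up with the fingers (at about (512,365)). The bottle stays seated and the force is near zero. I'll lift further.

```bash
python3 -m creep '[[0,0,-0.3,0,0,0,35],[0,0,-0.6,0,0,0,35],[0,0,-0.9,0,0,0,35],[0,0,-1.2,0,0,0,35],[0,0,-1.5,0,0,0,35],[0,0,-1.7,0,0,0,35],[0,0,-1.7,0,0,0,35],[0,0,-1.7,0,0,0,35],[0,0,-1.7,0,0,0,35]]'
python3 - <<'E'
from h import *
go(.4345,.2012,.174,119.5)
im=ctrl.capture("scene");cv2.imwrite("pics/s6.png",cv2.resize(im[130:280,260:430],(680,600),interpolation=cv2.INTER_CUBIC))
E
```

```text
t: 14.15
tool_pos: [0.4337, 0.2013, 0.2316]
orientation: [-0.056, 0.998, -0.0, -0.0]
wrist_force: [0.3, 0.7, -0.5]
grip_width: 0.51
gripper_force: 30.0
rows [-0.03 -0.01  1.92] [-0.   -0.    6.69] pos [0.4337 0.2013 0.2316] t 14.15
```

View pics/s6.png

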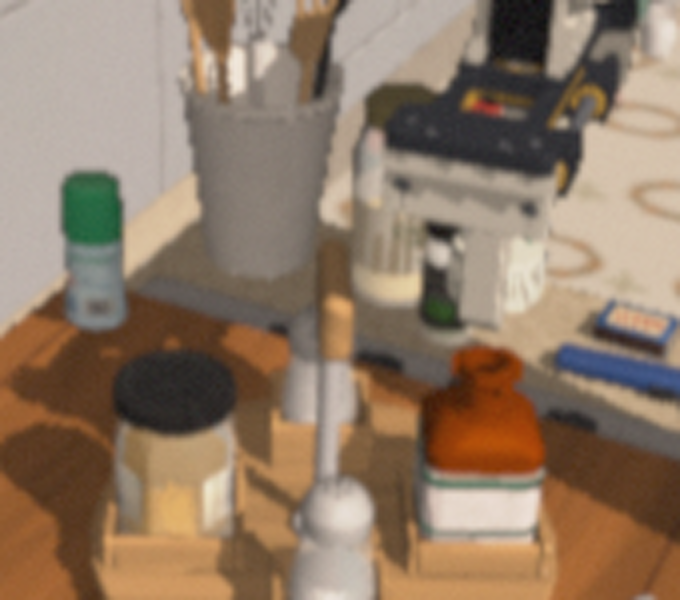

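The bottle is open, with its mouth at about (490,365), and stands in its compartment. The cap is held above it at about (522,270).

```bash
python3 -c "
from workcell import ctrl
print(ctrl.hand_in())"
```

```text
the job is handed in; nothing more can be done
None
```

I turned the carousel one click so the medicine bottle is at the front, took the safety cap off, and handed the job in at about 14 s with the cap held roughly 6 cm above the open bottle; the final picture showed the bottle and everything else in view still standing, but the hand-in returned no verdict.

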